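Close the cold-brew canister: cover aside, filter disc in, clamp ring on

ROBOT

A 6-joint arm with a two-finger parallel gripper is mounted at the origin on the work surface; the furniture and walls round the work are solid. World frame = base frame: x ahead of the robot, y to its left, z up, the work surface at z = 0. Lengths are in mm, angles in rad, forces in N, time in s.
With the tool pointing down it reaches from about 325 to 875 mm from the base axis. Payload 4.4 kg.
Tool frame: the origin (TCP) lies on the centre line of the jaws, within the pads' length; the fingertips stand ahead of it and the grasp point (between the pads) lies 6 mm ahead of it (ctrl.tcp_to_tips is the z of the fingertips in the tool frame, in mm); z points along the fingers, y is the line along which they close (so a half turn about z gives the same grasp; the last joint's range is limited). The gripper opens to 85 mm and grips with 20 to 120 N. Pads are 22 mm wide; open, the fingers measure 114 mm over their backs; the gripper's body (76 mm by 85 mm) begins 54 mm behind the grasp point. The pads swing forward as they close: fully open they stand 13 mm farther back than shut.
Start: joints at [1.198, 0.207, 1.542, -0, 1.393, -0.15], TCP at [126.502, 560.914, 256.282] pointing down, gripper open.
Joint ranges: [-2.73, 2.73], [-0.86, 2.22], [0.23, 2.46], [-1.11, 4.25], [0.08, 2.63], [-2.82, 2.82]. Speed limits (rad/s): [2.79, 2.79, 3.14, 3.14, 3.14, 3.14].

INTERFACE

Orientations are given as a 3x3 rotation matrix whose columns are the frame's x, y, z axes.
In Python, from plant import ctrl, sensors, optics gives the robot as it stands. Calls block until the motion is done:
- ctrl.move_ptp(position, orientation): joint-space move of the TCP to a pose.
- ctrl.move_l(position, rot=None, vel=150, threshold=None): straight line of the TCP; rot=None keeps the orientation; vel is the mean speed in mm/s. With threshold (N) it stops when the force on the tool has changed by that much, and returns True; else False.
- ctrl.set_joints(angles): joint-space move.
- ctrl.gripper_to(opening, force=None): finger opening in mm; force is the grip in N (None keeps the last); returns when the fingers have stopped.
- ctrl.hold(seconds).
- ctrl.solve_ik(position, orientation): joint angles nearest the present ones, or None.
- sensors.read_state(): the state.
- optics.grab_frame(name): name is "scene" or "top"; returns (picture, depth): 480x640x3 uint8, red, green, blue; 480x640 float32, mm along the optical axis (not along the pixel's ray), 0 where there is no reading.
- optics.camera_params(name): a dict with "mtx" (3x3 intrinsics, pixels), "k1" (the pictures are not rectified: a ray, as slopes to the right and down, at radius r is drawn at 1 + k1 r^2 times it, then the intrinsics apply), "R" (3x3) and "t" (3): a world point X has camera coordinates R X + t. Camera axes: x right, y down, z forward; pixel columns grow to the right and rows downward; lengths in mm; the calibration is good to about 2 mm. A picture is of the moment at which its call begins. camera_params takes no time and is no camera call.
A pose or a line that the arm cannot do raises ctrl.MotionError and nothing moves.
- ctrl.finish_job(): hands the job in; it is judged then, once.
The state is a dict: "t": time; "q": joint angles; "qvel": joint speeds; "tau": joint torques, N m; "eef_pos": TCP position; "eef_rot": TCP orientation; "force": force on the tool from outside, world axes, zero at the start; "wrist_torque": the same for the moment, N m; "grip_width": finger opening in mm; "grasp_force": force on a finger pad.
Only numpy, scipy, OpenCV 4.12 (cv2) and the standard library are available. Lean on these libraries where they do the work, as an engineer would, in place of code of your own. Each camera call takes 0.05 s, during which the arm holds its last target. There are 200 camera calls.

TASK

Push the swinging cover well clear of the cold-brew canister's mouth, then slide the loose filter disc along the shelf, without lifting it, until it drops flat into the mouth. Then set the clamp ring over the neck and screw it clockwise all the way down, so that it sits level and tight on the disc, and let go. Do not knock over or shift the other things on the worktop.

Things in the scene. Friction and masses are not known exactly. Their poses are not given: they have to be found in the camera images.
- mouth (a point): centre of the mouth of a steel cold-brew canister, at rim height, 105 mm above the worktop; canister and wooden stand are one fixed piece. Rim: thin wall, 44 mm inner and 47 mm outer radius. Inside, a flat strainer floor 6 mm below the rim: a round recess 88 mm wide, 6 mm deep. z up, +y along the shelf that leads to the mouth, +x (roughly away from the robot) to the cover's pivot
- shelf_end (a point): middle of the outer end of the wooden shelf, on its top face, 1 mm above rim height, 200 mm from the mouth's centre. Axes as the mouth's. The shelf runs along y from here to 64 mm from the mouth's centre; side rails 10 mm high leave a channel 88 mm wide, centred, open at both ends. The disc slides over the gap to the rim by itself
- thread (a point): point on the canister's axis 12 mm below the rim, axes as the mouth's. Round the neck is a coarse four-start right-hand thread, 52 mm outer radius, 40 mm lead. The ring, lowered with its bar parallel or square to the x axis here, rests on it with its underside about 11 mm below the rim. Then 56 degrees clockwise (from above) screws it home; it jams at 74. Other start angles need another turn
- cover (a joint): angle of the flat steel cover that swings level on its pivot: 0 = centred over the mouth; grows as it swings anticlockwise seen from above, away from the shelf; stop at 1.75. Starts between 0 and 0.3. It stays where it is left; about 1.5 N at the knob moves it
- plate (a point): centre of the top of the cover's round plate: 92 mm wide, 6 mm thick, top 10 mm and underside 4 mm above the rim, 85 mm from the pivot, joined to it by an arm 30 mm wide
- pivot (a point): axis of the cover's pivot post, at rim height, 85 mm from the mouth's centre along the mouth's +x; its pin stands 22 mm above the rim
- knob (a point): centre of the top of the black upright knob on the cover: a round post 16 mm wide standing 34 mm above the plate, 110 mm from the pivot axis (25 mm beyond the plate's centre); top 44 mm above the rim
- disc: loose flat steel filter disc with a darker round face, 84 mm wide, 8 mm thick, 0.1 to 0.2 kg; origin at the centre of its underside, z up. Starts on the shelf in its channel, centre 110 to 142 mm from the mouth's. Seated, its underside is 6 mm below the rim and its top 2 mm above the rim. If an edge hangs on the rim, a light push down seats it
- ring: loose steel clamp ring with a black grip bar across its top, 116 mm wide, 55 mm high, 0.13 to 0.25 kg; origin at the centre of its underside, z up, x along the bar. Skirt 19 mm high, inner radius 53.8 mm; above it a flat flange 4 mm thick, inner radius 36 mm. Starts right way up on the worktop, left or right of the stand. Screwed home on the seated disc, its underside is 17 mm below the rim
- bar (a point): centre of the ring's straight grip bar: 102 mm long along the ring's x, 14 mm thick, 14 mm high, its middle 48 mm above the ring's underside; free below between two legs that stand 41 mm from the centre and beyond
- lugs (a point): point on the ring's axis 3 mm above its underside, level with four small round lugs inside the skirt, on the ring's +x, +y, -x and -y axes, tips at 48.8 mm radius
- cactus_pot: bystander: round stone-coloured pot with a small cactus, 115 mm across and 112 mm high; origin at the centre of its underside
- mug_3: bystander: white mug, 112 mm across and 94 mm high; origin at the centre of its underside
- tub_1: bystander: yoghurt tub, 99 mm across and 128 mm high; origin at the centre of its underside
- spray_bottle: bystander: white spray bottle, 96 mm across and 219 mm high; origin at the centre of its underside
- spice_jar_1: bystander: glass spice jar with a red cap, 45 mm across and 106 mm high; origin at the centre of its underside
- bottle_1: bystander: tall sauce bottle, 58 mm across and 208 mm high; origin at the centre of its underside
- candle_1: bystander: candle in a glass, 76 mm across and 90 mm high; origin at the centre of its underside
- mill_1: bystander: wooden pepper mill, 58 mm across and 170 mm high; origin at the centre of its underside

How it is judged:
By the outcome, as a careful person would: the job done as asked, in the order asked, and still so for the second after the job is handed in, with the robot touching nothing.
It also fails if it takes over 72 s, if anything falls off the work surface, if the arm or the gripper's body presses on something with over 40 N, if the wrist force passes 120 N, or if a joint passes its speed limit or range.

## Working session

There is one attempt and no reset: what is moved stays moved. The work goes in short steps, each a Python script; the robot and the scene stay as the last script left them, time stands still between calls to the robot, and variables do not carry over. Pictures are saved under pics/ and viewed, at most 13 in all, crops included, and the job is handed in when it is done.

```bash
ls; mkdir -p pics; python3 - <<'E'
from plant import ctrl, sensors, optics
import cv2, numpy as np
for n in ("scene","top"):
    im,d=optics.grab_frame(n); cv2.imwrite(f"pics/{n}0.png",im[:,:,::-1]); np.save(f"{n}0.npy",d)
    p=optics.camera_params(n); print(n,p)
print(ctrl.tcp_to_tips, sensors.read_state())
E
```

```text
pics
scene {'mtx': array([[489.65472737,   0.        , 316.83798642],
       [  0.        , 489.65472737, 231.25627927],
       [  0.        ,   0.        ,   1.        ]]), 'k1': 0.03217479648553359, 'R': array([[ 8.87478102e-01, -4.60849807e-01, -2.69837999e-04],
       [-2.96835150e-01, -5.71180006e-01, -7.65272693e-01],
       [ 3.52521647e-01,  6.79242854e-01, -6.43706170e-01]]), 't': array([-426.96513062,  229.45082883, 1332.86134528])}
top {'mtx': array([[522.46667958,   0.        , 314.9731639 ],
       [  0.        , 522.46667958, 235.41183512],
       [  0.        ,   0.        ,   1.        ]]), 'k1': -0.12210153283700868, 'R': array([[ 0.36169034, -0.93221549, -0.01242515],
       [-0.8495101 , -0.32405249, -0.41632029],
       [ 0.38407382,  0.16113432, -0.90913312]]), 't': array([-173.92201165,  471.29045249, 1589.65220308])}
25.0 {'t': 0.1, 'q': array([ 1.19850015e+00,  2.07359500e-01,  1.54278820e+00, -7.87981439e-07,
        1.39351986e+00, -1.50521703e-01]), 'qvel': array([-0.00028855, -0.00189099, -0.00183301,  0.00129125,  0.00067345,
       -0.00068865]), 'tau': array([-1.12272188e-03, -3.84099019e+01, -2.92544818e+01, -2.71222425e-04,
        5.00127077e-03,  5.57454840e-06]), 'eef_pos': array([126.27096805, 560.32314405, 255.23865561]), 'eef_rot': array([[-9.75508584e-01,  2.19960073e-01, -7.54033991e-04],
       [ 2.19961147e-01,  9.75506718e-01, -1.93304196e-03],
       [ 3.10373173e-04, -2.05155721e-03, -9.99997847e-01]]), 'force': array([ 0.08865464, -0.03333033, -0.93381035]), 'wrist_torque': array([-0.0080104 , -0.011652  , -0.04238828]), 'grasp_force': 0.0, 'grip_width': 85.66332434903076}
```

View pics/scene0.png

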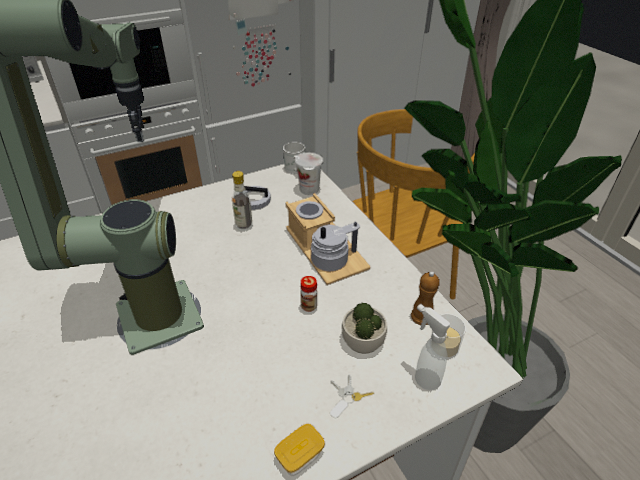

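View pics/top0.png

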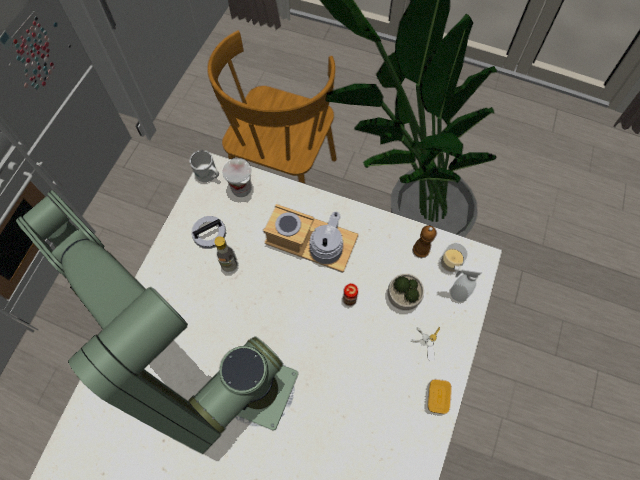

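The scene view shows the ring (257,196) behind the sauce bottle (241,205), the disc on the shelf (311,210) and the knob (323,232). In the top view these are the ring (209,232), disc (288,223), knob (325,242) and pivot arm (335,217). Next I'll enlarge both.

```bash
cat > h.py <<'E'
import numpy as np, cv2
from plant import ctrl, sensors, optics
def cam(n):
    p=optics.camera_params(n); return p['mtx'],p['k1'],np.array(p['R']),np.array(p['t'])
def px2w(n,u,v,z):
    K,k,R,t=cam(n)
    d=np.array([k,0,0,0,0.]); x,y=cv2.undistortPoints(np.array([[[u,v]]],float),K,d)[0,0]
    o=-R.T@t; r=R.T@np.array([x,y,1]); return o+r*(z-o[2])/r[2]
def w2px(n,P):
    K,k,R,t=cam(n)
    return cv2.projectPoints(np.atleast_2d(np.asarray(P,float)),cv2.Rodrigues(R)[0],t,K,np.array([k,0,0,0,0.]))[0][:,0]
def crop(n,im,u0,v0,w,h,s,name):
    c=cv2.resize(im[v0:v0+h,u0:u0+w,::-1],None,fx=s,fy=s,interpolation=cv2.INTER_CUBIC); cv2.imwrite(name,c)
def down(a):  # tool pointing down, tool y (closing) at world angle a
    y=np.array([np.cos(a),np.sin(a),0]); z=np.array([0,0,-1.]); return np.c_[np.cross(y,z),y,z]
E
python3 - <<'E'
from h import *
im=cv2.imread("pics/top0.png")[:,:,::-1]; crop("top",im,185,195,180,80,4,"pics/a.png")
im2=cv2.imread("pics/scene0.png")[:,:,::-1]; crop("scene",im2,225,175,150,112,5,"pics/b.png")
a=cv2.imread("pics/a.png");b=cv2.imread("pics/b.png")
E
```

```text
(no output)
```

View pics/a.png

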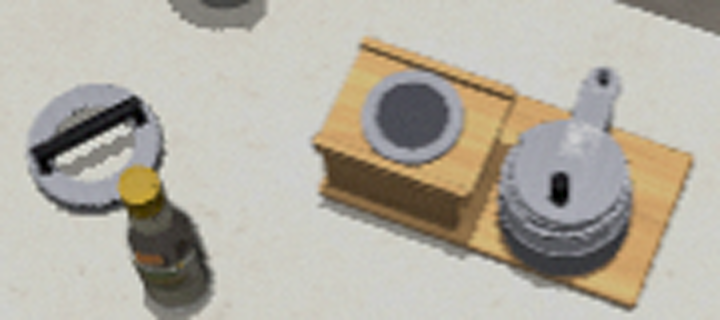

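View pics/b.png

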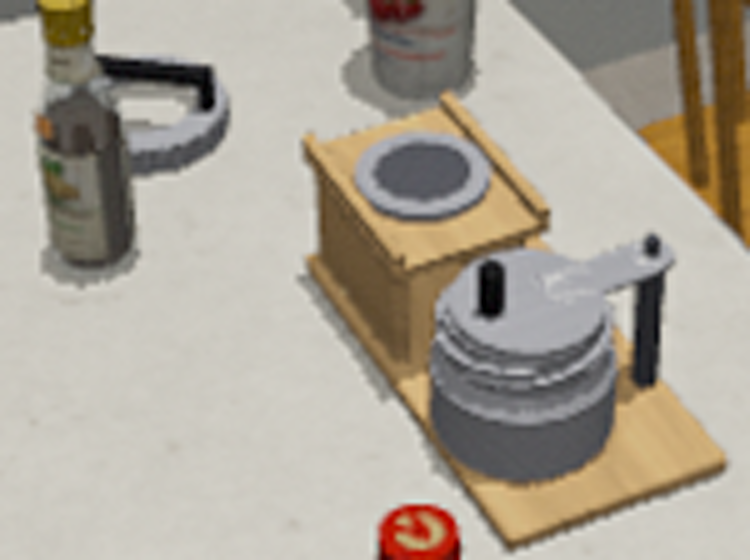

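The crops show these features clearly:
- **Stand:** the rails, pivot pin (top crop 603,76; scene crop 653,238) and knob (558,178; 490,264).
- **Disc:** (413,116; 423,175).
- **Ring:** its bar runs from about (38,155) to (142,105) in the top crop.

I'll fit the stand pose from both views.

```bash
cat > fit.py <<'E'
from h import *
from scipy.optimize import least_squares
T=lambda c:(185+(c[0]+.5)/4-.5,195+(c[1]+.5)/4-.5)
S=lambda c:(225+(c[0]+.5)/5-.5,175+(c[1]+.5)/5-.5)
# stand frame features
obs=[('top',T((603,76)),'pin'),('scene',S((652,238)),'pin'),('top',T((558,178)),'knob'),('scene',S((490,264)),'knob'),
('top',T((413,116)),'disc'),('scene',S((423,175)),'disc'),
('top',T((364,40)),'fo'),('top',T((516,92)),'fi'),('top',T((316,146)),'no'),('top',T((471,192)),'ni'),
('scene',S((447,94)),'fo'),('scene',S((549,213)),'fi'),('scene',S((306,134)),'no'),('scene',S((403,264)),'ni')]
def pts(p):
    x,y,yaw,w,th,dy=p
    c,s=np.cos(yaw),np.sin(yaw); M=lambda a,b,z:np.array([x+c*a-s*b,y+s*a+c*b,z])
    k=(85-110*np.cos(th),-110*np.sin(th))
    return dict(pin=M(85,0,127),knob=M(*k,149),disc=M(0,dy,114),fo=M(w,200,116),fi=M(w,64,116),no=M(-w,200,116),ni=M(-w,64,116))
def res(p):
    P=pts(p); return np.concatenate([w2px(n,P[k])[0]-np.array(o) for n,o,k in obs])
m0=px2w('top',*T((565,190)),110)
r=least_squares(res,[m0[0],m0[1],-.3,50,.1,125],loss='soft_l1')
print(r.x, np.round(res(r.x).reshape(-1,2),1).tolist())
# ring bar ends top z=55, flange outer ellipse centre z=23
for c,z in (((42,156),55),((138,106),55),((95,146),23)): print(px2w('top',*T(c),z))
for c,z in (((215,70),55),): print(px2w('scene',*S(c),z))
for n,c,z in (('top',T((140,178)),208),('top',T((180,312)),0),('scene',S((66,2)),208),('scene',S((88,262)),0)): print('bottle',px2w(n,*c,z))
E
python3 fit.py
```

```text
[ 5.06601638e+02 -3.24501777e+01  1.21423103e-03  4.91914403e+01
 -2.40529184e-03  1.34481426e+02] [[0.7, -0.9], [0.3, 0.6], [-0.1, -0.3], [-0.4, 0.6], [0.2, -0.4], [-0.3, 0.1], [-0.2, -0.5], [0.2, -0.4], [-0.1, -1.8], [0.3, 0.4], [-0.7, 0.4], [-0.4, 0.0], [-0.4, 0.9], [-0.5, -0.6]]
[384.09730668 395.38517843  55.        ]
[455.64746343 339.15196768  55.        ]
[419.84871373 369.720007    23.        ]
[467.49449776 343.53543003  55.        ]
bottle [343.11508192 253.01450305 208.        ]
bottle [314.67757481 243.33767635   0.        ]
bottle [338.78412865 245.29825021 208.        ]
bottle [333.95476898 252.83211514   0.        ]
```

```bash
cat >> h.py <<'E'
M=np.array([506.6,-32.5]); PIV=M+[85,0]
def st(*k):
    s=sensors.read_state(); print(round(s['t'],2),np.round(s['eef_pos'],1),'F',np.round(s['force'],1),'tz',round(s['wrist_torque'][2],2),'w',round(s['grip_width'],1),'gf',round(s['grasp_force'],1),'q6',round(s['q'][5],2),*k); return s
E
python3 - <<'E'
from h import *
def kp(th,r=110): return PIV+r*np.array([-np.cos(th),-np.sin(th)])
p=kp(0); R=down(-np.pi/2)
ctrl.gripper_to(40)
ctrl.move_ptp([*p,250],R); st()
print(ctrl.move_l([*p,152],vel=120,threshold=4)); st()
for th in np.linspace(0,1.72,9)[1:]:
    ctrl.move_l([*kp(th),152],rot=down(-np.pi/2+th),vel=60)
    s=st(round(th,2))
    if np.linalg.norm(s['force'][:2])>12: break
ctrl.move_l([*kp(th-.06),152],vel=40)
ctrl.move_l([*kp(th-.06),230],vel=150)
im,d=optics.grab_frame("top"); cv2.imwrite("pics/top1.png",im[:,:,::-1]); crop("top",im,240,190,130,90,5,"pics/c.png")
E
```

```text
3.07 [481.7 -31.8 250. ] F [0.2 0.6 0.3] tz 0.01 w 40.1 gf 0.0 q6 1.32
False
4.03 [482.3 -32.6 152.7] F [ 0.5 -0.  -0.5] tz 0.04 w 39.9 gf 0.0 q6 1.32
4.58 [484.5 -56.1 152.7] F [-0.4  0.2 -1.4] tz -0.02 w 40.1 gf 0.0 q6 1.06 0.22
5.12 [491.5 -78.1 152. ] F [-0.4  0.4  0.2] tz -0.0 w 40.0 gf 0.0 q6 0.81 0.43
5.66 [503.5 -98.4 151.9] F [-0.5 -0.6 -0.4] tz 0.04 w 39.9 gf 0.0 q6 0.57 0.64
6.2 [ 519.6 -115.6  152. ] F [ 0.3 -0.   0.4] tz 0.01 w 40.2 gf 0.0 q6 0.33 0.86
6.74 [ 539.1 -129.   152. ] F [ 1.  -0.9  0.5] tz -0.03 w 40.0 gf 0.0 q6 0.11 1.08
7.28 [ 560.9 -138.   152. ] F [ 0.7  0.3 -0.5] tz -0.01 w 40.0 gf 0.0 q6 -0.11 1.29
7.83 [ 584.1 -142.2  152. ] F [ 0.2  0.4 -0.6] tz -0.01 w 40.0 gf 0.0 q6 -0.32 1.5
8.37 [ 607.7 -141.2  152. ] F [ 0.1  1.2 -0.6] tz -0.04 w 40.2 gf 0.0 q6 -0.51 1.72
```

View pics/c.png

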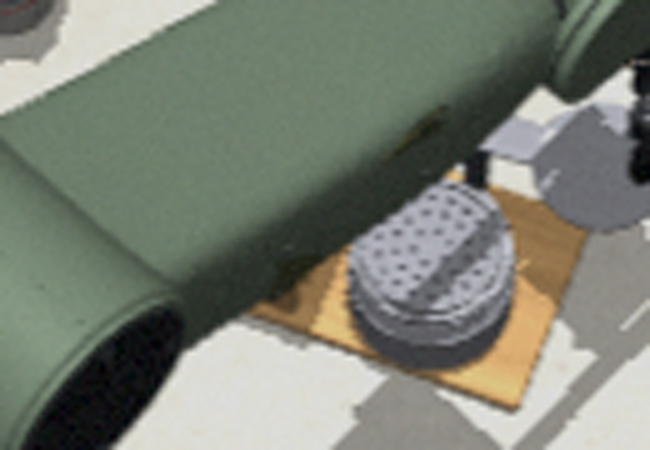

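The cover plate is now well clear at the right (crop 600,170), and the perforated mouth is open at (435,245). Next is the disc.

```bash
python3 - <<'E'
from h import *
x=M[0]; R=down(np.pi)
y0=M[1]+134.5+42+18
s=sensors.read_state()
ctrl.gripper_to(24)
R=min((down(0.),down(np.pi)),key=lambda R:abs(ctrl.solve_ik([x,y0,200],R)[5]))
ctrl.move_l([s['eef_pos'][0],s['eef_pos'][1],240])
ctrl.move_ptp([x,y0,200],R); st()
ctrl.move_l([x,y0,145],vel=150)
print(ctrl.move_l([x,y0,122],vel=25,threshold=3)); s=st()
z=s['eef_pos'][2]
ctrl.move_l([x,y0,z+2.5],vel=30)
st()
for y in np.arange(y0-20,M[1]+60,-20):
    ctrl.move_l([x,y,z+2.5],vel=45); st()
im,d=optics.grab_frame("scene"); cv2.imwrite("pics/s1.png",im[:,:,::-1]); crop("scene",im,265,175,110,90,6,"pics/d.png")
im,d=optics.grab_frame("top"); cv2.imwrite("pics/top2.png",im[:,:,::-1])
E
```

```text
Traceback (most recent call last):
TypeError: 'NoneType' object is not subscriptable
```

```bash
python3 - <<'E'
from h import *
x=M[0]; R=down(0.)
y0=M[1]+134.5+42+18
s=sensors.read_state()
ctrl.move_l([s['eef_pos'][0],s['eef_pos'][1],240])
ctrl.move_ptp([x,y0,200],R); st()
ctrl.move_l([x,y0,145],vel=150)
print(ctrl.move_l([x,y0,122],vel=25,threshold=3)); s=st()
z=s['eef_pos'][2]
ctrl.move_l([x,y0,z+2.5],vel=30)
st()
for y in np.arange(y0-20,M[1]+60,-20):
    ctrl.move_l([x,y,z+2.5],vel=45); st()
im,d=optics.grab_frame("scene"); cv2.imwrite("pics/s1.png",im[:,:,::-1]); crop("scene",im,265,175,110,90,6,"pics/d.png")
im,d=optics.grab_frame("top"); cv2.imwrite("pics/top2.png",im[:,:,::-1])
E
```

```text
11.17 [507.3 161.3 200.3] F [ 0.3  0.1 -0.2] tz 0.02 w 23.8 gf 0.0 q6 0.15
True
12.3 [506.6 162.1 131. ] F [-0.8 -0.7  4.3] tz -0.02 w 24.2 gf 2.1 q6 0.15
12.56 [506.6 162.  133.4] F [ 0.4 -0.7 -0.2] tz 0.07 w 23.7 gf 0.0 q6 0.15
13.15 [506.6 141.6 133.5] F [-0.6 -0.1 -0.9] tz -0.06 w 24.4 gf 0.0 q6 0.11
13.74 [506.6 121.6 133.5] F [ 0.5 -0.2  0.2] tz -0.03 w 24.0 gf 0.0 q6 0.07
14.33 [506.6 101.7 133.5] F [ 1.  -0.1  0.6] tz 0.05 w 23.8 gf 0.0 q6 0.03
14.93 [506.6  81.6 133.5] F [0.4 0.3 0.2] tz -0.03 w 24.0 gf 0.0 q6 -0.01
15.52 [506.7  61.7 133.6] F [-0.9 -0.9 -0.1] tz 0.02 w 23.9 gf 0.0 q6 -0.05
16.11 [506.6  41.7 133.6] F [-0.7  0.3  0.2] tz 0.03 w 24.0 gf 0.0 q6 -0.09
```

View pics/d.png

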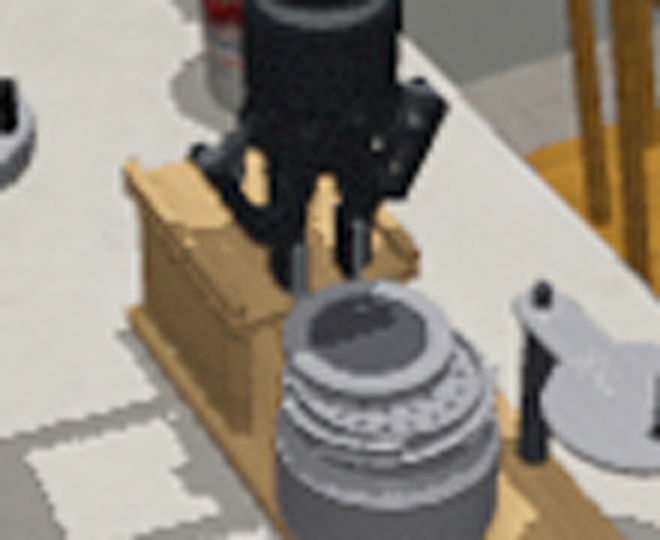

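The disc (370,330) is riding over the rim ahead of the fingers, centred in the channel, so I'll keep pushing it slowly.

```bash
python3 - <<'E'
from h import *
x=M[0]
z=sensors.read_state()['eef_pos'][2]
ctrl.move_l([x,26,z],vel=30); st()
for y in (21,18,16):
    ctrl.move_l([x,y,z],vel=15); st()
ctrl.move_l([x,24,z],vel=40)
ctrl.move_l([x,24,200],vel=150)
im,d=optics.grab_frame("scene"); cv2.imwrite("pics/s2.png",im[:,:,::-1]); crop("scene",im,265,175,110,90,6,"pics/e.png")
E
```

```text
16.89 [506.6  25.8 133.5] F [-0.5  0.8 -0. ] tz 0.02 w 23.9 gf 0.0 q6 -0.12
17.38 [506.6  20.9 133.6] F [-0.3 -0.5  0.3] tz 0.0 w 23.6 gf 0.0 q6 -0.13
17.73 [506.6  17.9 133.5] F [ 0.1 -0.8 -0.7] tz -0.01 w 24.0 gf 0.0 q6 -0.14
18.01 [506.6  15.9 133.5] F [-0.1 -0.1  0.1] tz 0.01 w 23.5 gf 0.0 q6 -0.14
```

View pics/e.png

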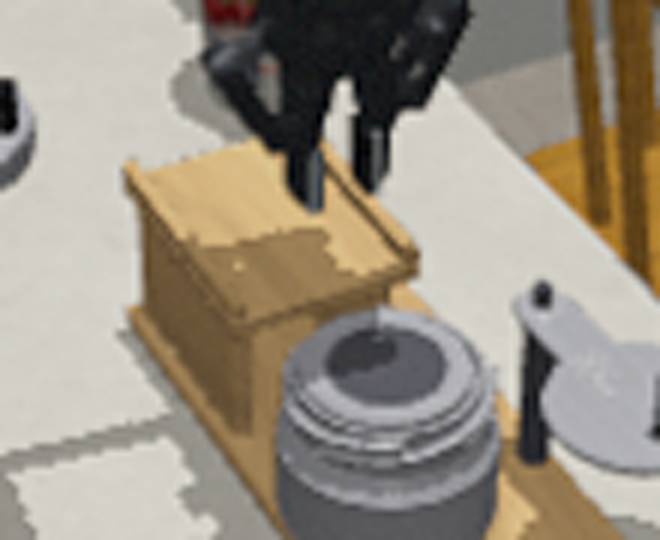

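The disc now lies in the mouth (centre 388,367) and looks flat. I'll press it lightly at two places to confirm, then go to the ring.

```bash
python3 - <<'E'
from h import *
print('tub',px2w('top',238,188,0),px2w('scene',309,190,0))
ctrl.gripper_to(5)
for dx,dy in ((0,28),(0,-28)):
    ctrl.move_l([M[0]+dx,M[1]+dy,145],vel=150)
    print(ctrl.move_l([M[0]+dx,M[1]+dy,124],vel=25,threshold=5)); st()
    s=sensors.read_state()
    ctrl.move_l([M[0]+dx,M[1]+dy,150],vel=150)
ctrl.move_l([M[0],M[1],250],vel=200)
a=np.deg2rad(51.8)
ctrl.move_ptp([420,368.5,270],down(a)); ctrl.gripper_to(50); st()
for n in ("top","scene"):
    im,d=optics.grab_frame(n); cv2.imwrite(f"pics/{n}3.png",im[:,:,::-1]); np.save(n+"3.npy",d)
t=cv2.imread("pics/top3.png"); s=cv2.imread("pics/scene3.png")
A=cv2.resize(t[190:290,190:370],(720,400),interpolation=cv2.INTER_CUBIC)
ang=np.linspace(0,2*np.pi,60)
def draw(img,n,c,r,z,u0,v0,f,col):
    P=np.c_[c[0]+r*np.cos(ang),c[1]+r*np.sin(ang),0*ang+z]; q=((w2px(n,P)-[u0,v0]+.5)*f-.5)
    cv2.polylines(img,[np.round(q).astype(int)],True,col,1)
B=cv2.resize(s[210:280,290:375],None,fx=8,fy=8,interpolation=cv2.INTER_CUBIC)
A2=cv2.resize(t[205:275,290:365],None,fx=8,fy=8,interpolation=cv2.INTER_CUBIC)
for img,n,u,v in ((B,'scene',290,210),(A2,'top',290,205)):
    draw(img,n,M,47,105,u,v,8,(0,0,255)); draw(img,n,M,42,107,u,v,8,(0,255,0))
h=300
cv2.imwrite("pics/f.png",np.hstack([cv2.resize(A2,(400,373)),cv2.resize(B,(400,330))[:330].copy() if 0 else cv2.resize(B,(400,373))]))
E
```

```text
tub [621.96608222 353.84004509   0.        ] [625.3919342  339.82645983   0.        ]
True
20.47 [506.8  -4.4 132.3] F [-0.3  0.8  3.9] tz -0.03 w 5.2 gf 2.2 q6 -0.18
True
21.83 [506.7 -60.1 132.3] F [ 0.2 -0.6  4.6] tz 0.03 w 4.9 gf 2.2 q6 -0.29
24.79 [420.2 368.3 270.1] F [-0.2  0.  -0.4] tz 0.03 w 50.1 gf 0.0 q6 -0.34
```

View pics/f.png

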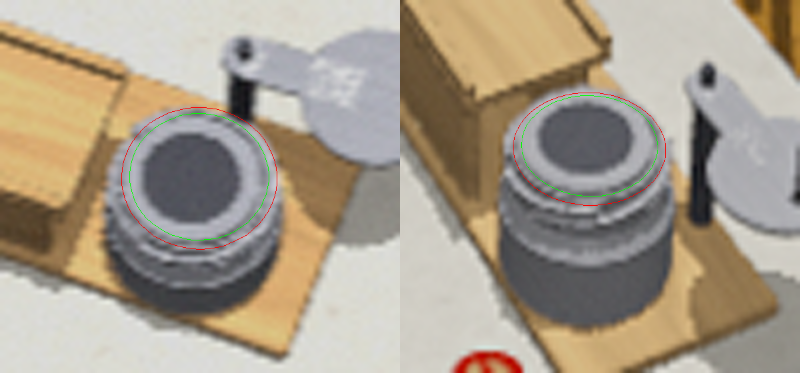

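The presses show the disc level at both places (132.3). The overlaid circles sit about 1 px right of the real rim in both views. I'll refine the canister axis from its body silhouette and the disc face centroid.

```bash
cat > ref.py <<'E'
from h import *
from scipy.optimize import least_squares
def edges(n,v0,v1,uc):
    im=cv2.imread(f"pics/{n}3.png").astype(float); s=(im[:,:,2]-im[:,:,0])/(im[:,:,2]+10)
    out=[]
    for v in range(v0,v1):
        for sg in (-1,1):
            for k in range(6,30):
                u=uc+sg*k
                if s[v,u]>.2:
                    a,b=s[v,u-sg],s[v,u]; out.append((u-sg*(b-.2)/(b-a) ,v,sg)); break
    return np.array(out)
ed={'top':edges('top',244,254,326),'scene':edges('scene',254,264,414-290+290-100+0 if 0 else 414)} if 0 else {'top':edges('top',243,254,326),'scene':edges('scene',253,266,414)}
E
python3 - <<'E'
import cv2,numpy as np
for n,rows,u0,u1 in (('top',(240,246,252),305,346),('scene',(250,256,262),391-290+290-100,350)):
    im=cv2.imread(f"pics/{n}3.png").astype(int)
    print(n)
    for v in rows: print(v,u0,((im[v,u0:u1,2]-im[v,u0:u1,0])*100//(im[v,u0:u1,2]+10)).tolist())
    # dark face centroid
import sys; sys.path.insert(0,'.'); from h import *
for n,z in (('top',107),('scene',107)):
    im=cv2.imread(f"pics/{n}3.png"); g=cv2.cvtColor(im,6).astype(float)
    p=w2px(n,[*M,z])[0]; u,v=np.round(p).astype(int)
    # flood fill dark
    m=(g<105).astype(np.uint8); c,l=cv2.connectedComponents(m[v-14:v+15,u-14:u+15]); L=l[14,14]
    ys,xs=np.where(l==L); uc,vc=xs.mean()+u-14,ys.mean()+v-14
    print(n,'pred',p,'face',uc,vc,len(xs),np.ptp(xs),np.ptp(ys),px2w(n,uc,vc,z))
E
```

```text
top
240 305 [46, 43, 44, 44, 30, -2, -6, -7, -5, -6, -5, -6, -6, -9, -9, -8, -14, -9, -11, -10, -11, -13, -8, -10, -14, -11, -10, -10, -14, -6, -6, -5, -6, -6, -6, -7, -4, 5, 36, 41, 44]
246 305 [46, 44, 44, 45, 32, -7, -4, -7, -6, -6, -6, -7, -6, -6, -5, -6, -7, -8, -9, -8, -8, -10, -11, -8, -7, -6, -6, -6, -6, -7, -5, -7, -4, -5, -7, -6, -5, 6, 40, 46, 45]
252 305 [42, 42, 39, 38, 39, 19, -7, -7, -4, -7, -5, -5, -6, -6, -7, -6, -4, -7, -4, -6, -6, -5, -7, -4, -4, -5, -6, -4, -2, -6, -7, -8, -5, -6, -6, -7, 17, 40, 44, 44, 46]
scene
250 291 [5, 5, 5, 5, 5, 5, 4, 5, 5, 6, 9, 30, 46, 43, 42, 41, 41, 38, 39, 38, 15, -5, -5, -4, -4, -3, -2, -1, -2, -3, -4, -3, -3, 0, -5, -3, -5, -4, -5, -4, -4, -3, -2, -2, -3, -3, -3, -1, -4, -2, -4, -5, -3, -3, -5, -4, -7, 25, 45]
256 291 [5, 5, 5, 5, 5, 4, 5, 5, 5, 5, 5, 5, 5, 4, 5, 17, 44, 40, 38, 39, 12, -7, 0, -4, -3, -3, -4, -2, -4, -4, -3, -4, -4, -3, -3, -4, -4, -2, -3, -3, -3, -3, -4, -4, -4, -2, -3, -3, -3, -3, -4, -5, -4, -5, -5, -8, 13, 39, 39]
262 291 [5, 5, 5, 5, 5, 5, 5, 5, 5, 5, 5, 5, 5, 5, 5, 5, 5, 4, 5, 19, 45, 26, -3, -5, -3, -4, -4, -5, 0, -4, -3, -4, -4, -4, -4, -4, -2, -4, -3, -5, -5, -5, -3, -5, -5, -4, -4, -3, -3, -3, -3, -5, -3, -3, -8, 21, 41, 40, 39]
top pred [326.86438388 237.55973059] face 325.3205128205128 237.95726495726495 234 17 16 [503.51531784 -28.35424424 107.        ]
scene pred [329.7924133  236.68669529] face 329.0159574468085 235.45212765957447 188 18 11 [507.23263905 -26.62191731 107.        ]
```

```bash
python3 - <<'E'
from h import *
from scipy.optimize import fsolve, least_squares
# axis u at rows: interpolate projected axis
def axu(n,xy,v):
    z=np.linspace(0,110,56); q=w2px(n,np.c_[np.full(56,xy[0]),np.full(56,xy[1]),z]); i=np.argsort(q[:,1]); return np.interp(v,q[i,1],q[i,0])
# silhouette centre correction: compute from a cylinder of radius 50
def silc(n,xy,v,r=50):
    K,k,R,t=cam(n); C=-R.T@t; d=np.array(xy)-C[:2]; D=np.linalg.norm(d); b=np.arcsin(r/D); L=np.sqrt(D*D-r*r); a0=np.arctan2(d[1],d[0])
    return np.mean([axu(n,C[:2]+L*np.array([np.cos(a0+s*b),np.sin(a0+s*b)]),v) for s in (-1,1)])
f=lambda p:[silc('top',p,246)-325.75,silc('scene',p,256)-329.0]
p=fsolve(f,M); print('axis',p, 'M res',f(M))
# disc both views
obs={'top':(325.32,237.96),'scene':(329.02,235.45)}
g=lambda p:np.concatenate([w2px(n,[p[0],p[1],107])[0]-np.array(o) for n,o in obs.items()])
r=least_squares(g,M); print('disc',r.x,g(r.x))
# pin (two views) from this arm-clear picture not remeasured: use earlier
T=lambda c:(185+(c[0]+.5)/4-.5,195+(c[1]+.5)/4-.5); S=lambda c:(225+(c[0]+.5)/5-.5,175+(c[1]+.5)/5-.5)
o2={'top':T((603,76)),'scene':S((652,238))}
g2=lambda p:np.concatenate([w2px(n,[p[0],p[1],127])[0]-np.array(o) for n,o in o2.items()])
r=least_squares(g2,PIV); print('pin',r.x,g2(r.x),'-> M yaw', r.x-[85,0])
# ring: flange/skirt silhouette in earlier top picture, arm-free: grey mask vs counter is hard; bar dark mask
im=cv2.imread('pics/top0.png'); gr=cv2.cvtColor(im,6); m=(gr[215:245,190:226]<70).astype(np.uint8)
ys,xs=np.where(m); xs=xs+190; ys=ys+215; print(len(xs),xs.mean(),ys.mean(),xs.min(),xs.max(),ys.min(),ys.max())
E
```

```text
axis [507.32096392 -28.81034139] M res [np.float64(0.9710846771198476), np.float64(0.3948052675644931)]
disc [505.38808055 -27.91407737] [ 0.07859748 -0.54239297 -0.34932175  0.44895256]
pin [589.93944043 -30.93715414] [ 0.14449012 -0.6076117  -0.42192384  0.47988696] -> M yaw [504.93944043 -30.93715414]
154 207.33116883116884 227.87012987012986 193 225 219 244
```

Canister axis in camera terms is about (506.5,-28.8), roughly 4 mm off in y from the first fit. Now I'll grasp the ring and then compare the two directly.

```bash
python3 - <<'E'
from h import *
a=np.deg2rad(51.8); p=[420,368.5]
ctrl.move_l([*p,100],rot=down(a),vel=180)
print(ctrl.move_l([*p,56],vel=60,threshold=6)); st()
ctrl.gripper_to(8,60); st()
ctrl.move_l([*p,200],vel=120); st()
c=[506.5,-28.8]
ctrl.move_l([430,340,250],vel=200)
ctrl.move_ptp([*c,205],down(np.pi/2)); st()
for n in ("top","scene"):
    im,d=optics.grab_frame(n); cv2.imwrite(f"pics/{n}4.png",im[:,:,::-1])
t=cv2.imread("pics/top4.png"); s=cv2.imread("pics/scene4.png")
A=cv2.resize(t[190:270,290:370],(400,400),interpolation=cv2.INTER_CUBIC);B=cv2.resize(s[190:270,290:370],(400,400),interpolation=cv2.INTER_CUBIC)
cv2.imwrite("pics/g.png",np.hstack([A,B]))
E
```

```text
False
26.87 [420.3 368.7  56.2] F [1.  0.4 0.2] tz -0.04 w 50.4 gf 0.0 q6 -0.34
27.28 [420.9 369.1  57. ] F [0.2 1.1 3.7] tz -0.03 w 12.6 gf 59.6 q6 -0.34
28.63 [419.3 368.1 198.8] F [ 0.1  0.3 -1.7] tz -0.01 w 12.7 gf 58.8 q6 -0.34
30.49 [506.3 -27.9 204.4] F [ 0.3  0.6 -2. ] tz -0.03 w 12.5 gf 58.8 q6 -1.8
```

View pics/g.png

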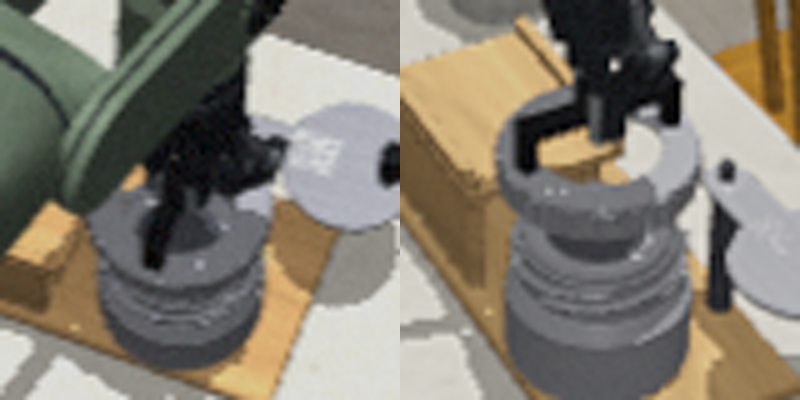

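The ring is held level above the neck. In the right panel the ring spans 496–701 and the canister 505–690, so both centres are near 598. I'll get sub-pixel edge profiles.

```bash
python3 - <<'E'
import cv2
for n,rows in (('top',(230,233,236)),('scene',(222,225,228))):
    im=cv2.imread(f"pics/{n}4.png").astype(int)
    for v in rows:
        for a,b in (((303,313),(339,349)) if n=='top' else ((305,315),(344,356))): print(n,v,a,' '.join(f"{r}/{g}/{bb}" for bb,g,r in im[v,a:b]))
E
```

```text
top 230 303 55/62/54 51/59/50 47/52/47 48/54/45 41/49/40 38/45/37 46/51/42 63/69/66 93/95/98 105/107/113
top 230 339 176/178/187 177/179/188 179/180/190 179/178/190 169/169/178 164/154/152 155/131/103 147/114/76 136/110/79 115/100/81
top 233 303 221/177/115 201/161/107 139/115/76 81/70/52 86/85/83 105/105/111 110/111/115 109/109/115 112/111/118 107/109/114
top 233 339 109/111/115 111/112/119 112/113/119 107/110/116 133/132/138 133/123/118 128/101/70 137/108/68 145/113/76 142/110/70
top 236 303 184/145/95 142/112/76 113/90/56 122/96/65 127/105/78 109/103/101 105/107/113 111/109/115 108/108/115 108/108/115
top 236 339 106/110/114 105/107/113 110/111/116 110/110/116 110/101/93 133/107/80 144/112/76 144/111/75 145/113/75 145/112/75
scene 222 305 214/182/127 216/184/129 219/187/131 186/157/114 111/99/88 102/103/109 124/123/128 95/95/98 38/39/41 9/8/11
scene 222 344 177/178/182 178/179/184 178/179/184 180/179/184 179/180/184 154/155/160 172/169/163 207/203/195 212/210/202 193/191/184 129/128/128 76/77/86
scene 225 305 165/136/92 158/129/87 198/167/115 173/143/97 105/93/83 79/80/86 114/116/119 123/124/126 123/123/126 112/113/116
scene 225 344 179/180/184 178/179/184 178/178/182 154/155/159 101/102/106 82/82/83 146/145/145 174/174/178 182/182/187 139/140/145 65/66/68 35/34/37
scene 228 305 128/103/67 143/115/77 129/104/67 115/91/59 109/90/69 89/81/75 80/82/84 78/78/82 84/84/86 85/84/88
scene 228 344 121/120/124 84/83/87 77/77/79 78/79/82 87/87/89 202/199/190 223/220/210 172/169/163 150/150/155 174/174/178 176/177/183 189/190/192
```

```bash
python3 - <<'E'
from h import *
from scipy.optimize import fsolve
def axu(n,xy,v):
    z=np.linspace(-50,250,151); q=w2px(n,np.c_[np.full(151,xy[0]),np.full(151,xy[1]),z]); i=np.argsort(q[:,1]); return np.interp(v,q[i,1],q[i,0])
def silc(n,xy,v,r):
    K,k,R,t=cam(n); C=-R.T@t; d=np.array(xy)-C[:2]; D=np.linalg.norm(d); b=np.arcsin(r/D); L=np.sqrt(D*D-r*r); a0=np.arctan2(d[1],d[0])
    return np.mean([axu(n,C[:2]+L*np.array([np.cos(a0+s*b),np.sin(a0+s*b)]),v) for s in (-1,1)])
for r,a,b in ((58,(235,325.4),(225,329.35)),(50,(246,325.75),(256,329.0))):
    print(fsolve(lambda p:[silc('top',p,a[0],r)-a[1],silc('scene',p,b[0],r)-b[1]],M))
st()
E
```

```text
[507.26417929 -27.03073354]
[507.32096392 -28.81034139]
30.59 [506.5 -27.7 204.9] F [-0.1  0.5 -2.5] tz -0.0 w 12.8 gf 58.8 q6 -1.8
```

```bash
python3 - <<'E'
from h import *
c=np.array([506.5,-29.6])
ctrl.move_l([*c,172],vel=100)
ctrl.hold(.3); st()
print(ctrl.move_l([*c,147],vel=25,threshold=4)); s=st()
print(np.round(s['wrist_torque'],2))
E
```

```text
31.38 [507.  -29.7 172.7] F [ 0.1  0.5 -2.2] tz 0.01 w 12.8 gf 58.8 q6 -1.8
True
32.16 [506.2 -29.6 151. ] F [-0.3  0.2  4.5] tz -0.03 w 12.8 gf 59.6 q6 -1.8
[ 0.07 -0.03 -0.03]
```

The ring rests on the thread at exactly the expected height (151), so I'll screw it down now.

```bash
python3 - <<'E'
from h import *
c=np.array([506.5,-29.6]); z0=151.
ctrl.gripper_to(8,110)
for d in list(range(7,50,7))+[52,55,58,61,64,67]:
    z=z0-min(d,58)*40/360
    ctrl.move_l([*c,z],rot=down(np.pi/2-np.deg2rad(d)),vel=8 if d<10 else 6)
    s=st(d,np.round(s['wrist_torque'],2) if 's' in dir() else '')
    if abs(s['wrist_torque'][2])>2 or np.linalg.norm(s['force'])>45: print('stop');break
E
```

```text
32.73 [506.9 -29.6 150.4] F [0.5 0.2 1.8] tz -0.1 w 12.0 gf 107.6 q6 -1.68 7 
33.01 [506.8 -29.6 149.6] F [0.1 0.9 1.3] tz -0.09 w 11.9 gf 107.8 q6 -1.56 14 [ 0.09 -0.11 -0.1 ]
33.29 [506.7 -29.7 148.8] F [-0.4  0.8  2.3] tz -0.12 w 11.7 gf 107.9 q6 -1.44 21 [ 0.06 -0.04 -0.09]
33.58 [506.7 -29.6 148. ] F [ 0.9 -0.7  2.2] tz -0.13 w 11.9 gf 107.9 q6 -1.32 28 [ 0.04 -0.12 -0.12]
33.86 [506.7 -29.7 147.2] F [ 1.3 -0.5  2.6] tz -0.12 w 11.8 gf 108.0 q6 -1.19 35 [ 0.08 -0.06 -0.13]
34.14 [506.7 -29.7 146.5] F [0.7 0.2 2.9] tz -0.12 w 11.5 gf 108.0 q6 -1.07 42 [ 0.11 -0.07 -0.12]
34.42 [506.6 -29.7 145.7] F [0.1 0.7 3.4] tz -0.12 w 12.0 gf 108.0 q6 -0.95 49 [ 0.02 -0.11 -0.12]
34.67 [506.7 -29.7 145.3] F [-0.2  0.2  3.5] tz -0.1 w 11.7 gf 108.1 q6 -0.9 52 [ 0.02 -0.04 -0.12]
34.92 [506.7 -29.7 145.1] F [-0.  -0.4  4. ] tz -0.15 w 12.2 gf 108.2 q6 -0.84 55 [ 0.09 -0.06 -0.1 ]
35.17 [506.8 -29.8 145.1] F [-0.2 -0.4  5.7] tz -0.15 w 11.4 gf 108.5 q6 -0.79 58 [ 0.03 -0.02 -0.15]
35.42 [506.9 -29.8 145.1] F [-0.8 -0.2  6.2] tz -0.19 w 11.9 gf 108.4 q6 -0.74 61 [-0.    0.1  -0.15]
35.67 [506.9 -29.8 145.1] F [-0.5  0.1  6. ] tz -0.16 w 11.7 gf 108.4 q6 -0.68 64 [ 0.02  0.1  -0.19]
35.92 [506.9 -29.8 145.1] F [-0.9  0.7  5.9] tz -0.19 w 11.7 gf 108.4 q6 -0.63 67 [-0.04  0.13 -0.16]
```

```bash
python3 - <<'E'
from h import *
c=np.array([506.7,-29.7]); z=144.5
for d in np.arange(69,82,1.5):
    ctrl.move_l([*c,z],rot=down(np.pi/2-np.deg2rad(d)),vel=6)
    s=st(d)
    if abs(s['wrist_torque'][2])>1.2 or np.linalg.norm(s['force'])>45: print('stop');break
E
```

```text
36.17 [507.1 -29.9 145.1] F [-0.3  0.2  6.7] tz -0.1 w 11.4 gf 108.5 q6 -0.6 69.0
36.42 [507.1 -29.9 145.1] F [-1.4  0.1  5.7] tz -0.13 w 11.8 gf 108.5 q6 -0.57 70.5
36.67 [507.1 -29.9 145.2] F [-0.8  1.   6.2] tz -0.09 w 11.7 gf 108.5 q6 -0.55 72.0
36.92 [507.1 -29.9 145.1] F [-0.7 -0.4  5.9] tz -0.03 w 12.0 gf 108.5 q6 -0.52 73.5
37.17 [507.1 -29.9 145.1] F [-1.1 -0.3  6.4] tz -0.03 w 11.7 gf 108.5 q6 -0.49 75.0
37.42 [507.2 -29.8 145.1] F [0.4 0.1 5.4] tz 0.04 w 12.0 gf 108.5 q6 -0.47 76.5
37.67 [507.1 -29.8 145.1] F [-0.3  0.2  6.9] tz 0.12 w 12.1 gf 108.5 q6 -0.44 78.0
37.92 [507.1 -29.7 145.1] F [0.3 0.2 5.5] tz 0.22 w 11.6 gf 108.5 q6 -0.42 79.5
38.17 [507.  -29.7 145.1] F [-0.7 -0.   7.3] tz 0.29 w 12.0 gf 108.5 q6 -0.39 81.0
```

```bash
python3 - <<'E'
from h import *
c=np.array([507,-29.7]); z=144.5
for d in np.arange(82.5,94,1.5):
    ctrl.move_l([*c,z],rot=down(np.pi/2-np.deg2rad(d)),vel=6)
    s=st(d)
    if abs(s['wrist_torque'][2])>1.2 or np.linalg.norm(s['force'])>45: print('stop');break
im,_=optics.grab_frame("scene"); im2,_=optics.grab_frame("top")
A=cv2.resize(im2[190:270,290:370],(400,400),interpolation=cv2.INTER_CUBIC);B=cv2.resize(im[190:270,290:370],(400,400),interpolation=cv2.INTER_CUBIC)
cv2.imwrite("pics/h.png",np.hstack([A,B])[:,:,::-1])
E
```

```text
38.42 [507.  -29.6 145.1] F [-1.4  0.8  7.1] tz 0.84 w 12.0 gf 109.0 q6 -0.36 82.5
38.67 [507.  -29.5 145.1] F [-1.2  0.7  6.9] tz 0.92 w 11.9 gf 109.1 q6 -0.34 84.0
38.92 [507.  -29.5 145.1] F [-0.3  1.7  7.5] tz 1.31 w 11.8 gf 109.9 q6 -0.31 85.5
stop
```

View pics/h.png

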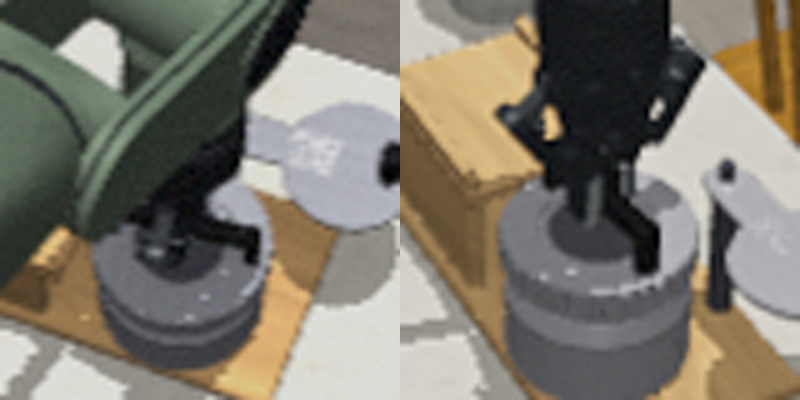

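The ring sits level and jammed on the thread, with torque up to 1.3 N m. I'll let go, retreat and check.

```bash
python3 - <<'E'
from h import *
ctrl.gripper_to(36); s=st()
p=s['eef_pos']
ctrl.move_l([p[0],p[1],280],vel=120)
ctrl.move_ptp([350,330,330],down(.9)); ctrl.hold(.5); st()
im,_=optics.grab_frame("scene"); im2,_=optics.grab_frame("top")
A=cv2.resize(im2[150:310,190:490],(800,427)); B=cv2.resize(im[190:280,285:375],(360,360),interpolation=cv2.INTER_CUBIC)
A=cv2.resize(im2[160:310,190:490],(440,220),interpolation=cv2.INTER_AREA); 
o=np.zeros((580,440,3),np.uint8); o[:220]=A; o[220:,:360]=B
cv2.imwrite("pics/i.png",o[:,:,::-1])
E
```

```text
39.38 [506.5 -29.7 143.9] F [-0.2 -0.2 -0.1] tz -0.03 w 35.9 gf 0.0 q6 -0.31
42.63 [350.2 329.8 330. ] F [-0.4  0.6 -0.1] tz -0.03 w 36.0 gf 0.0 q6 -0.32
```

View pics/i.png

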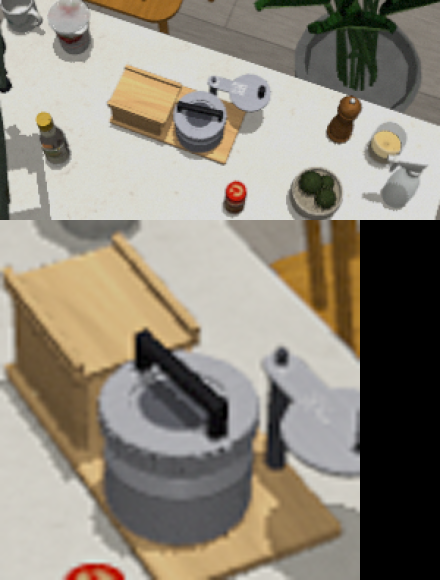

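The ring (180,400) sits level and home, the cover is clear at (330,425), and the bystanders all look where they were. I'm handing in.

```bash
python3 -c "
from h import *
print(ctrl.finish_job())"
```

```text
the job is handed in; nothing more can be done
None
```

The job is handed in after about 43 s of robot time: the cover is swung clear, the disc lies flat in the mouth, and the ring is screwed down level and tight and released. In the last pictures the other things look undisturbed.

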